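Bleed the vacuum and hold the film carrier's pressure frame up

ROBOT

A 7-joint arm with a two-finger parallel gripper is mounted at the origin on the work surface. World frame = base frame: x ahead of the robot, y to its left, z up, the work surface at z = 0. Lengths are in m, angles in rad, forces in N, time in s.
With the tool pointing down it reaches from about 0.4 to 0.875 m from the base axis. Payload 19.3 kg.
Tool frame: the origin (TCP) lies at the very end of the fingers, on their centre line; the grasp point (between the pads) lies 19 mm behind it; z points along the fingers, y is the direction in which the jaws open and shut (so a half turn about z gives the same grasp; the last joint's range is limited). The gripper opens to 85 mm and grips with 20 to 120 N. Pads are 22 mm wide; open, the fingers measure 114 mm over their backs; the gripper's body (76 mm by 85 mm) begins 54 mm behind the grasp point. The pads swing forward as they close: fully open they stand 13 mm farther back than shut.
Start: joints at [-1.323, 0.521, -0.036, 1.599, 0.021, 1.021, -0.113], TCP at [0.195, 0.594, 0.231] pointing down, gripper open.
Joint ranges: [-2.91, 2.91], [-0.3, 2.13], [-1.5, 1.42], [0.17, 2.43], [-1.26, 4.41], [0.16, 1.93], [-2.52, 2.52]. Speed limits (rad/s): [1.89, 1.89, 2.39, 2.39, 3.01, 3.01, 3.01].

INTERFACE

Orientations are given as [roll, pitch, yaw] about the fixed x, y, z axes, in that order (R = Rz(yaw) Ry(pitch) Rx(roll)).
In Python, from workcell import bot gives the robot as it stands.
- The arm moves only by the tool apply_moves, never from a script. Its argument "commands" is a list of rows, each an object with "travel": the shift along the tool's x, y, z in m, a list of three; "twist": the turn, a rotation vector about the tool's x, y, z in degrees, a list of three; "claw": the finger opening in m, from 0 to 0.0854. A call has 1 to 10 rows; each row is the pose to reach, as a shift and turn from the pose commanded when the call began, along the tool's axes at that moment; what a row does not reach only later rows make up. A row lasts 1/10 s, in which the tool goes at most 50 mm and 8.59 degrees, less where a joint would pass 70% of its speed; a pose out of reach is approached as far as the arm can. A call with a gripper value outside its range is refused whole. The fingers move at their own pace and stop on an object; "force" is the grip in N (left out, the last holds). Time passes only in rows, so rows that repeat a pose let the fingers close. It gives the time, the measured TCP pose, the force and the opening at its end, in the units of the state.
- bot.observe(): the state, without advancing time (a new reading comes with each control period).
- bot.grab_frame(name): name is "side" or "top"; returns a dict with "frame" (420x560x3 uint8, blue, green, red), "fx", "fy", "cx", "cy" (pixels), "pose" (4x4, takes a point from camera to world coordinates). Camera axes: x right, y up, looking along -z (the intrinsics and any distortion apply to the point x, -y, -z); pixel columns grow to the right and rows downward; lengths in m; the calibration is good to about 2 mm. A picture is of the moment at which its call begins. There is no depth.
- bot.job_done(): hands the job in, once; it reports no verdict.
The state is a dict: "clock": time; "qpos": joint angles; "qd": joint speeds; "joint_efforts": joint torques, N m; "position": TCP position; "tool_rot": TCP orientation; "force": force on the tool from outside, world axes, zero at the start; "moment": the same for the moment, N m; "grip_width": finger opening in m.
Only numpy, scipy, OpenCV 4.12 (cv2) and the standard library are available. Lean on these libraries where they do the work, as an engineer would, in place of code of your own. Each camera call takes 0.05 s, during which the arm holds its last target.

TASK

The film in the carrier has to be freed. First set the vacuum bleed valve half open, its handle midway at 45 degrees between across the pipe (shut) and along the pipe (open), and leave it there; only then swing the sprung cam lever up to its highest lift point, where the lever stands straight upright and the pressure frame is fully raised, and finish while still holding it there with the fingers, without letting go. Leave the lens hood, the loupe and the film can where they stand.

Things in the scene. Friction and masses are not known exactly. Their poses are not given: they have to be found in the camera images.
- carrier: Film carrier, fixed to the table: a pale wooden light box 180 (x) by 150 (y) by 55 high with a black bed, four 7 mm steel guide posts (tops 97 mm above the table) and a black pressure frame on it. Origin: centre of the underside, on the table; z up. It stands turned by up to about 30 degrees. The cam lever is on its +y side.
- cam_lever (a joint): Angle of the cam lever (rad). 0 = at rest on its stop, lever pointing along the carrier's -x and 10 degrees above level; grows as the lever swings up. 1.40 = lever straight upright, the highest lift point; beyond it, up to the stop at 2.40, the lever leans to the carrier's +x and the frame comes down again. A return spring always pulls it to 0 (about 2 N at the grip at rest, 4 N when upright), so it falls back when let go.
- cam_handle: The dark steel lever with its black grip. A flat arm 8 thick and 14 wide runs 90 mm from the pivot in the plane 100 mm to the carrier's +y side; at its end a round grip 14 mm in diameter and 52 long sticks out sideways along the carrier's +y (from 104 to 156 mm from the carrier's centre), like a crank handle. The grip does not spin on the arm. Origin: on the pivot axis at the carrier's middle.
- cam_grip (a point): Middle of the grip, 90 mm from the pivot axis; moves with the lever: about 61 mm above the table at rest, 135 mm when upright. It can be pinched from above with one finger on the carrier's -x side and one on its +x side; nothing stands beside or below it.
- cam_pivot (a point): Point on the lever's pivot axis in the plane in which the grip's middle travels: carrier's (0, 130, 45) mm. The axis runs along the carrier's y.
- press_frame (a joint): Lift of the pressure frame (m): 0 resting on the bed, 0.012 at the highest lift point. Driven by the cam alone.
- frame_top (a point): Centre of the pressure frame's upper face, 67.5 mm above the table when down. The frame is a black plate 156 by 136 by 7 with a 96 by 66 window and an aluminium ear that rests on the cam.
- valve_body: Vacuum bleed valve, fixed to the table: brass block 46 mm wide and 56 high on an aluminium foot 110 (x) by 80 (y) by 10, with a steel pipe 20 mm thick and 160 long through it along its x, centre 33 mm up. Origin: centre of the underside; z up. It stands turned by up to about 35 degrees.
- bleed_valve (a joint): Angle of the valve handle about the upright axis (rad). 0 = shut, handle pointing along the valve body's +y, across the pipe; pi/2 = fully open, handle along the pipe, pointing to the valve body's -x. Grows counter-clockwise seen from above; 0.785 = half open. Stiff, stays where it is left (about 2 to 3 N sideways at 55 mm out). Starts between shut and about 23 degrees open.
- valve_grip (a point): Point on the handle to take hold of, 55 mm out from the valve's axis at mid-height, 74 mm above the table; moves with the handle. The handle is a flat dark steel bar 10 mm wide, 18 high, reaching 76 mm out from the axis, its top 83 mm above the table.
- valve_axis (a point): Point on the valve's upright axis at the handle's mid-height, 74 mm above the table.
- lens_hood: Loose black open cup (lens hood), 64 mm across, 55 high; bystander. Origin: centre of its underside.
- loupe: Loose grey magnifying loupe, 48 mm across, 46 high; bystander. Origin: centre of its underside.
- film_can: Loose aluminium film can, 33 mm across, 50 high; bystander. Origin: centre of its underside.
There are look-alikes about, which are no part of the job. Of the things that look like the valve_body, the smallest one is meant.

How it is judged:
By the outcome, as a careful person would: the job done as asked, in the order asked, and still so for the second after the job is handed in, while the arm keeps its last pose, push and grip.
It also fails if it takes over 48 s, if anything falls off the work surface, if the arm or the gripper's body presses on something with over 40 N, if the wrist force passes 120 N, or if a joint passes its speed limit or range.

## Working session

There is one attempt and no reset: what is moved stays moved. The work goes in short steps, Python scripts to look and compute and a tool call to move; the robot and the scene stay as the last step left them, time stands still between calls to the robot, and variables do not carry over. Pictures are saved under pics/ and viewed, and the job is handed in when it is done.

Besides the shell and the picture viewer there is one more tool, called after ">>>" as name([rows], argument=value, ...), one row to a line, values as JSON. apply_moves: Moves the arm, as the interface text tells. Its arguments: {"type":"object","properties":{"commands":{"type":"array"},"force":{"type":"number"}},"required":["commands"]}

```bash
mkdir -p pics; ls; python3 - <<'E'
from workcell import bot
import cv2,numpy as np
print(bot.observe())
for n in ("top","side"):
    f=bot.grab_frame(n); cv2.imwrite(f"pics/{n}0.png",f["frame"]); np.save(f"{n}0.npy",f,allow_pickle=True)
    print(n,{k:v for k,v in f.items() if k!="frame"})
E
```

```text
pics
{'clock': 0.0, 'qpos': array([-1.32322841,  0.52201977, -0.03633177,  1.59999279,  0.02118251,
        1.02113404, -0.11277262]), 'qd': array([-0.0005381 , -0.00176746,  0.00037146, -0.0023446 , -0.0001138 ,
        0.00130585, -0.00137164]), 'joint_efforts': array([ 6.36725381e-04, -9.27076221e+01,  1.98010750e+00, -3.69946611e+01,
        1.77539798e-02,  7.90776248e-03, -1.52892807e-05]), 'position': array([0.19520064, 0.5933725 , 0.23072755]), 'tool_rot': array([-3.14042496e+00,  6.76870092e-05,  2.82383655e+00]), 'force': array([-0.33317099, -0.0584589 ,  0.03598749]), 'moment': array([ 0.00401985,  0.03341677, -0.06466225]), 'grip_width': 0.08571026657573884}
top {'fx': 415.77866468503754, 'fy': 415.77866468503754, 'cx': 273.2407024893195, 'cy': 210.6121604452223, 'pose': array([[-0.00470489,  0.99185321, -0.12729917,  0.43137569],
       [-0.99986527, -0.00666795, -0.01499912,  0.09723686],
       [-0.01572575,  0.12721145,  0.99175095,  0.85655041],
       [ 0.        ,  0.        ,  0.        ,  1.        ]])}
side {'fx': 490.80363693517205, 'fy': 490.80363693517205, 'cx': 278.7122143955898, 'cy': 213.82366952615996, 'pose': array([[ 0.91424314,  0.28631451, -0.28667663,  0.20411011],
       [-0.40466957,  0.61025209, -0.68105427, -0.70442183],
       [-0.02005071,  0.7386585 ,  0.67378156,  0.8621377 ],
       [ 0.        ,  0.        ,  0.        ,  1.        ]])}
```

View pics/top0.png

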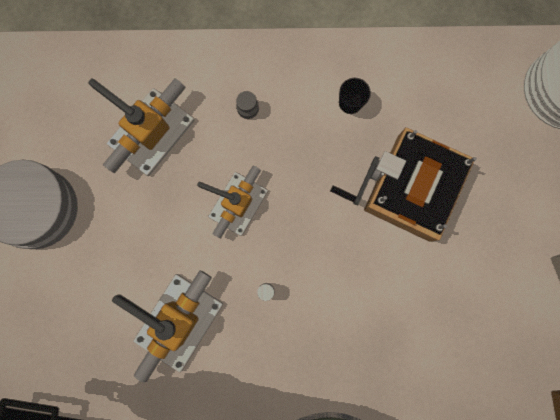

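View pics/side0.png

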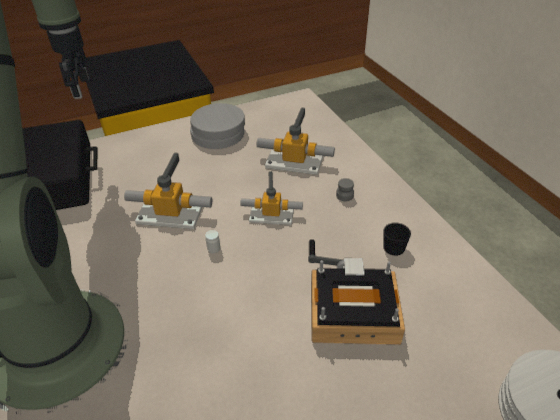

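Top view: three valve look-alikes, at (140,125), (170,325) and (236,200). The one at (236,200) is clearly the smallest, so it is the one meant. The carrier is at (423,183) with its grip at (345,195), the lens hood at (353,95), the loupe at (247,104) and the film can at (266,292). I'll confirm with a crop and measure sizes.

```bash
cat > h.py <<'E'
import numpy as np,cv2
def load(n): return np.load(n,allow_pickle=True).item()
def ray(f,u,v):
    d=np.array([(u-f["cx"])/f["fx"],-(v-f["cy"])/f["fy"],-1.]); return f["pose"][:3,3],f["pose"][:3,:3]@d
def onz(f,u,v,z):
    o,d=ray(f,u,v); return o+d*(z-o[2])/d[2]
def proj(f,p):
    c=f["pose"][:3,:3].T@(np.asarray(p)-f["pose"][:3,3]); return np.array([f["cx"]+f["fx"]*c[0]/-c[2], f["cy"]-f["fy"]*c[1]/-c[2]])
def tri(f,a,g,b):
    o1,d1=ray(f,*a);o2,d2=ray(g,*b)
    s=np.linalg.lstsq(np.c_[d1,-d2],o2-o1,rcond=None)[0]
    p,q=o1+s[0]*d1,o2+s[1]*d2; return (p+q)/2,np.linalg.norm(p-q)
E
python3 - <<'E'
from h import *
t=load("top0.npy");s=load("side0.npy")
def crop(f,x,y,w,h,k): return cv2.resize(f["frame"][y:y+h,x:x+w],None,fx=k,fy=k,interpolation=cv2.INTER_CUBIC)
a=crop(t,190,155,90,90,6);cv2.imwrite("pics/c1.png",a)
cv2.imwrite("pics/c2.png",crop(t,320,115,160,130,5))
cv2.imwrite("pics/c3.png",crop(s,230,165,80,65,8)); cv2.imwrite("pics/c4.png",crop(s,295,230,120,120,5))
E
```

```text
(no output)
```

View pics/c1.png

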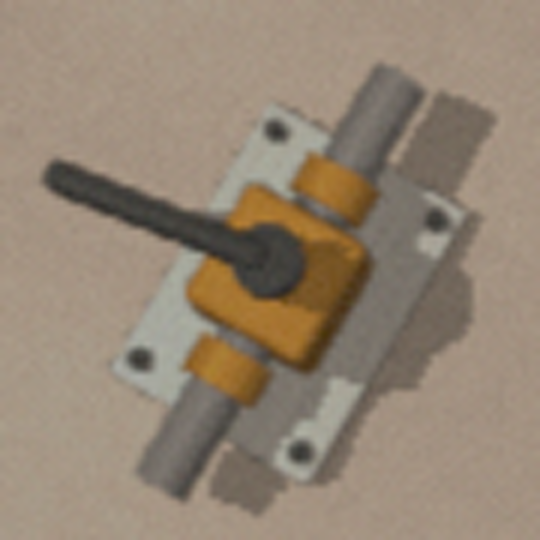

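View pics/c2.png

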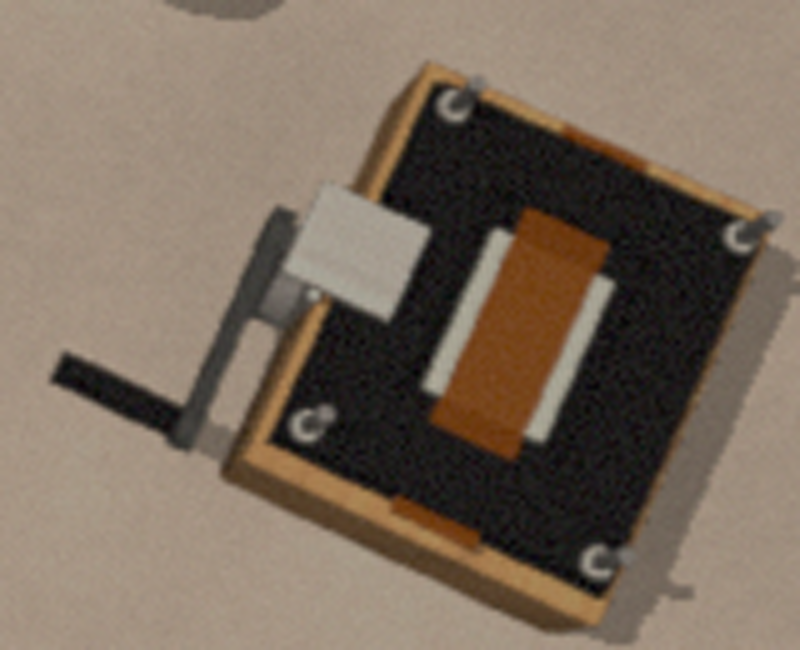

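View pics/c3.png

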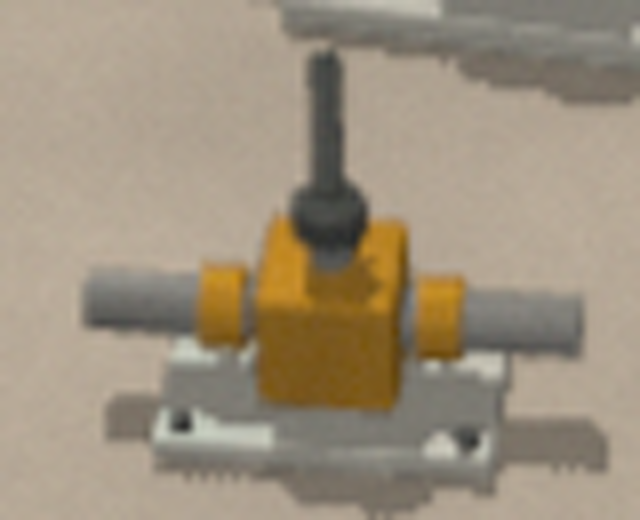

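View pics/c4.png

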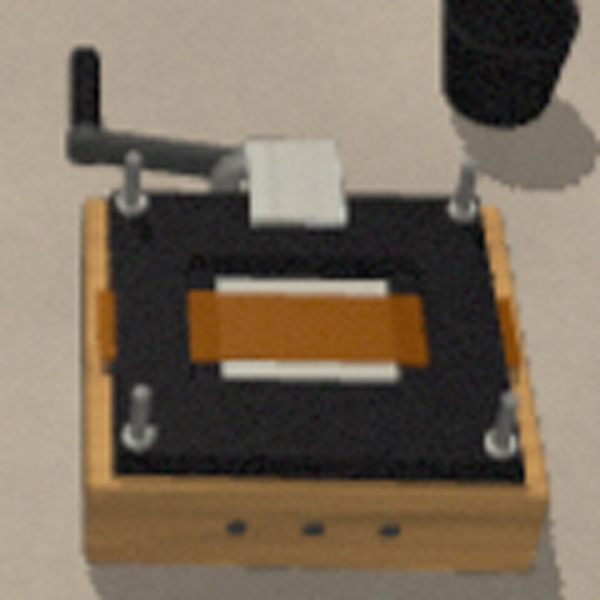

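```bash
python3 - <<'E'
from h import *
np.set_printoptions(precision=4,suppress=True)
t=load("top0.npy");s=load("side0.npy")
c=lambda k,ox,oy:(lambda x,y:(ox+(x+.5)/k-.5,oy+(y+.5)/k-.5))
T1=c(6,190,155);T2=c(5,320,115);S1=c(8,230,165);S2=c(5,295,230)
F=[onz(t,*T1(*p),.010) for p in [(275,100),(468,210),(305,482),(115,365)]]
F=np.array(F);print("foot",F.mean(0),[np.linalg.norm(F[i]-F[i-1]) for i in range(4)],"yaw x", np.degrees(np.arctan2(*(F[0]-F[3]+F[1]-F[2])[1::-1])))
P=[onz(t,*T1(*p),.033) for p in [(402,82),(162,482)]]; d=P[0]-P[1];print("pipe",P,np.mean(P,0),np.linalg.norm(d),np.degrees(np.arctan2(d[1],d[0])))
H=onz(t,*T1(268,260),.085);E=onz(t,*T1(52,170),.083);d=E-H;print("handle",H,E,np.linalg.norm(d),np.degrees(np.arctan2(d[1],d[0])))
print("tri hub",tri(t,T1(268,258),s,S1(329,205)),"tip",tri(t,T1(52,172),s,S1(323,55)))
print("carrier")
a=[(478,82),(772,218),(628,553),(327,410)];b=[(133,155),(467,165),(510,395),(141,390)]
Z=np.array([onz(t,*T2(*p),.097) for p in a]);print(Z,Z.mean(0))
# side order: left-far, right-far, right-near, left-near
m=[3,0,1,2]
for i in range(4): print(tri(t,T2(*a[m[i]]),s,S2(*b[i])))
g=[tri(t,T2(*p),s,S2(*q)) for p,q in [((62,366),(85,52)),((180,428),(82,140))]];print("grip",g)
print([onz(t,*T2(*p),z) for p,z in [((62,366),.061),((183,415),.061)]])
for n,p in dict(hood=(353,95),loupe=(247,104),can=(266,292)).items(): print(n,onz(t,*p,.05))
E
```

```text
foot [0.5571 0.1824 0.01  ] [np.float64(0.10696281678545998), np.float64(0.0775114487092603), np.float64(0.10879439155186024), np.float64(0.0768950825474264)] yaw x -30.643879416506934
pipe [array([0.6238, 0.143 , 0.033 ]), array([0.4892, 0.2225, 0.033 ])] [0.5565 0.1828 0.033 ] 0.1563374516503097 -30.552154915441943
handle [0.555  0.1822 0.085 ] [0.5846 0.251  0.083 ] 0.0749815985598312 66.71824805768159
tri hub (array([0.5577, 0.1836, 0.0722]), np.float64(8.103440515697403e-06)) tip (array([0.5854, 0.2527, 0.0747]), np.float64(0.0003726968700835336))
carrier
[[ 0.6778 -0.1586  0.097 ]
 [ 0.6245 -0.2648  0.097 ]
 [ 0.5    -0.2045  0.097 ]
 [ 0.5535 -0.0973  0.097 ]] [ 0.589  -0.1813  0.097 ]
(array([ 0.5537, -0.0982,  0.0929]), np.float64(0.0009268813515662962))
(array([ 0.6789, -0.1603,  0.0909]), np.float64(0.0017409531213307171))
(array([ 0.6264, -0.2674,  0.092 ]), np.float64(0.0011768514392385195))
(array([ 0.5004, -0.2064,  0.092 ]), np.float64(0.00012598547633050806))
grip [(array([ 0.5781, -0.0053,  0.0583]), np.float64(0.0005623003427343466)), (array([ 0.5538, -0.0509,  0.0551]), np.float64(0.0004563524187354234))]
[array([ 0.5773, -0.0049,  0.061 ]), array([ 0.5577, -0.0511,  0.061 ])]
hood [ 0.7695 -0.053   0.05  ]
loupe [0.7529 0.1615 0.05  ]
can [0.3784 0.124  0.05  ]
```

Measured sizes match the smallest valve: foot 107×77 mm, pipe 156 mm, handle 75 mm. In the crop the handle sits across a ~30° turned body.
- **Valve:** body yaw is about −30.6° and the handle is at 66.7°, so about 7° open. The target handle direction is 104.4°.
- **Carrier:** centre is (0.589, −0.181) with yaw −26.3°. The measured grip is about (0.5675, −0.028), and the model gives (0.567, −0.0255), so they agree.

Next I move above the valve grip.

>>> apply_moves([
  {"travel":[-0.476,-0.223,0.09],"twist":[0,0,95],"claw":0.06},
  {"travel":[-0.476,-0.223,0.09],"twist":[0,0,95],"claw":0.06},
  {"travel":[-0.476,-0.223,0.09],"twist":[0,0,95],"claw":0.06},
  {"travel":[-0.476,-0.223,0.09],"twist":[0,0,95],"claw":0.06},
  {"travel":[-0.476,-0.223,0.09],"twist":[0,0,95],"claw":0.06},
  {"travel":[-0.476,-0.223,0.09],"twist":[0,0,95],"claw":0.06},
  {"travel":[-0.476,-0.223,0.09],"twist":[0,0,95],"claw":0.06},
  {"travel":[-0.476,-0.223,0.09],"twist":[0,0,95],"claw":0.06},
  {"travel":[-0.476,-0.223,0.09],"twist":[0,0,95],"claw":0.06},
  {"travel":[-0.476,-0.223,0.09],"twist":[0,0,95],"claw":0.06},
])

```text
clock: 1.1
position: [0.555, 0.2541, 0.1465]
tool_rot: [-3.141, 0.0, 1.318]
force: [0.3, 1.4, 0.5]
grip_width: 0.0598
```

>>> apply_moves([
  {"travel":[0,0,0],"twist":[0,0,0],"claw":0.06},
  {"travel":[0,0,0],"twist":[0,0,0],"claw":0.06},
])

```text
clock: 1.3
position: [0.5542, 0.2545, 0.1462]
tool_rot: [-3.141, 0.001, 1.322]
force: [-0.4, 1.0, -0.4]
grip_width: 0.0598
```

```bash
cat >> h.py <<'E'
def go(o,xyz,yaw):
    """tool-frame travel and twist from measured state to tool-down pose; returns mm & deg"""
    from scipy.spatial.transform import Rotation as R
    R0=R.from_euler('xyz',o["tool_rot"]);R1=R.from_euler('xyz',[np.pi,0,np.radians(yaw)])
    return (R0.inv().apply(np.asarray(xyz)-o["position"])*1000).round(1),np.degrees((R0.inv()*R1).as_rotvec()).round(2)
def ps(o): print(o["clock"],o["position"].round(4),np.degrees(o["tool_rot"]).round(2),"F",o["force"].round(1),"w",round(o["grip_width"],4),"q",o["qpos"].round(2))
E
python3 - <<'E'
from h import *
from workcell import bot
o=bot.observe();ps(o)
print(go(o,[.5778,.2331,.058],66.7))
E
```

```text
1.3 [0.5542 0.2545 0.1462] [-1.7996e+02  7.0000e-02  7.5750e+01] F [-0.4  1.  -0.4] w 0.0598 q [-0.77  0.63  0.36  1.73 -0.28  0.84 -0.53]
(array([-14.8,  28.2,  88.2]), array([-0.03,  0.07,  9.05]))
```

>>> apply_moves([
  {"travel":[-0.0148,0.0282,0.02],"twist":[0,0,5],"claw":0.06},
  {"travel":[-0.0148,0.0282,0.03],"twist":[0,0,9],"claw":0.06},
  {"travel":[-0.0148,0.0282,0.05],"twist":[0,0,9],"claw":0.06},
  {"travel":[-0.0148,0.0282,0.07],"twist":[0,0,9],"claw":0.06},
  {"travel":[-0.0148,0.0282,0.088],"twist":[0,0,9],"claw":0.06},
  {"travel":[-0.0148,0.0282,0.088],"twist":[0,0,9],"claw":0.06},
])

```text
clock: 1.9
position: [0.5756, 0.2353, 0.057]
tool_rot: [-3.139, 0.002, 1.169]
force: [-0.3, 0.1, -0.1]
grip_width: 0.06
```

```bash
python3 - <<'E'
from h import *
from workcell import bot
f=bot.grab_frame("top");g=bot.grab_frame("side")
o=bot.observe();ps(o);print(go(o,[.5778,.2331,.058],66.7))
a=cv2.resize(f["frame"][130:250,140:290],None,fx=2.6,fy=2.6);b=cv2.resize(g["frame"][110:230,210:360],None,fx=2.6,fy=2.6)
cv2.imwrite("pics/v1.png",np.hstack([a,b]))
E
```

```text
2.0 [0.5772 0.2352 0.0593] [-179.98   -0.     66.93] F [0.3 0.6 0. ] w 0.0603 q [-0.71  0.77  0.34  1.74 -0.37  0.7  -0.57]
(array([-1.7,  1.4,  1.3]), array([-0.02, -0.  ,  0.23]))
```

View pics/v1.png

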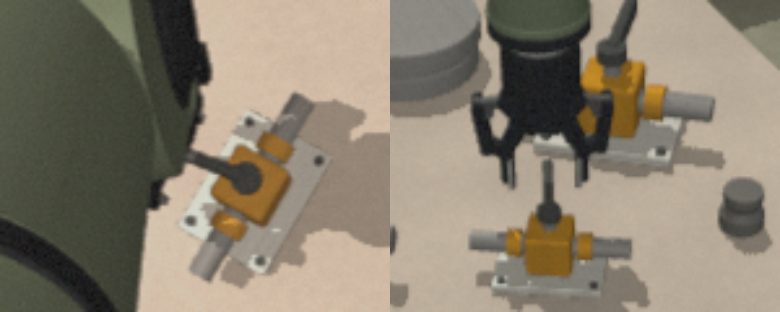

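The fingers straddle the handle: side crop fingers at (508,180) and (580,180), handle tip at (548,165). Closing.

>>> apply_moves([
  {"travel":[0,0,0],"twist":[0,0,0],"claw":0.03},
  {"travel":[0,0,0],"twist":[0,0,0],"claw":0.015},
  {"travel":[0,0,0],"twist":[0,0,0],"claw":0.0},
  {"travel":[0,0,0],"twist":[0,0,0],"claw":0.0},
  {"travel":[0,0,0],"twist":[0,0,0],"claw":0.0},
  {"travel":[0,0,0],"twist":[0,0,0],"claw":0.0},
], force=50)

```text
clock: 2.6
position: [0.5789, 0.2342, 0.0596]
tool_rot: [3.139, -0.001, 1.167]
force: [4.9, -2.1, 2.0]
grip_width: 0.0091
```

```bash
python3 - <<'E'
from h import *
from workcell import bot
o=bot.observe();ps(o)
# arc table about axis, tool frame of now, holding radius
from scipy.spatial.transform import Rotation as R
c=np.array([.556,.1826]);p=o["position"];psi=o["tool_rot"][2]
r=p[:2]-c;print("r",np.linalg.norm(r),np.degrees(np.arctan2(r[1],r[0])))
R0=R.from_euler('xyz',o["tool_rot"])
for a in np.linspace(0,1,11)[1:]*(104.4-np.degrees(psi)):
    q=R.from_rotvec([0,0,np.radians(a)]).apply([*r,0])[:2]+c
    print(round(a,2),(R0.inv().apply([*(q-p[:2]),0])*1000).round(1))
E
```

```text
2.6 [0.5789 0.2342 0.0596] [ 1.7987e+02 -7.0000e-02  6.6860e+01] F [ 4.9 -2.1  2. ] w 0.0091 q [-0.71  0.77  0.34  1.74 -0.37  0.7  -0.57]
r 0.05648836629582944 66.08423622236613
3.75 [-0.1 -3.7 -0. ]
7.51 [-0.4 -7.4 -0. ]
11.26 [ -0.9 -11.   -0. ]
15.02 [ -1.7 -14.7  -0. ]
18.77 [ -2.8 -18.2  -0. ]
22.53 [ -4.  -21.7  -0.1]
26.28 [ -5.5 -25.1  -0.1]
30.03 [ -7.2 -28.4  -0.1]
33.79 [ -9.1 -31.5  -0.1]
37.54 [-11.2 -34.6  -0.1]
```

>>> apply_moves([
  {"travel":[-0.0001,-0.0037,0],"twist":[0,0,-3.75],"claw":0.0},
  {"travel":[-0.0004,-0.0074,0],"twist":[0,0,-7.5],"claw":0.0},
  {"travel":[-0.0009,-0.011,0],"twist":[0,0,-11.25],"claw":0.0},
  {"travel":[-0.0017,-0.0147,0],"twist":[0,0,-15],"claw":0.0},
  {"travel":[-0.0028,-0.0182,0],"twist":[0,0,-18.75],"claw":0.0},
  {"travel":[-0.004,-0.0217,0],"twist":[0,0,-22.5],"claw":0.0},
  {"travel":[-0.0055,-0.0251,0],"twist":[0,0,-26.25],"claw":0.0},
  {"travel":[-0.0072,-0.0284,0],"twist":[0,0,-30],"claw":0.0},
  {"travel":[-0.0091,-0.0315,0],"twist":[0,0,-33.75],"claw":0.0},
  {"travel":[-0.0112,-0.0346,0],"twist":[0,0,-37.5],"claw":0.0},
])

```text
clock: 3.6
position: [0.5422, 0.2366, 0.0595]
tool_rot: [3.14, 0.001, 1.823]
force: [3.2, -6.9, 4.6]
grip_width: 0.009
```

>>> apply_moves([
  {"travel":[0,0,0],"twist":[0,0,0],"claw":0.0},
  {"travel":[0,0,0],"twist":[0,0,0],"claw":0.0},
  {"travel":[0,0,0],"twist":[0,0,0],"claw":0.0},
])

```text
clock: 3.9
position: [0.5421, 0.2366, 0.0595]
tool_rot: [3.141, 0.001, 1.82]
force: [2.0, -5.3, 4.8]
grip_width: 0.0092
```

```bash
python3 - <<'E'
from h import *
from workcell import bot
o=bot.observe();ps(o)
c=np.array([.556,.1826]);p=o["position"];r=p[:2]-c;print("r",np.linalg.norm(r),np.degrees(np.arctan2(r[1],r[0])))
E
```

```text
3.9 [0.5421 0.2366 0.0595] [1.7996e+02 6.0000e-02 1.0429e+02] F [ 2.  -5.3  4.8] w 0.0092 q [-0.63  0.71  0.17  1.82 -0.18  0.63 -0.1 ]
r 0.05574316947428983 104.47699571401296
```

Angle is 104.3–104.5° (target 104.4°). Release, retreat and verify.

>>> apply_moves([
  {"travel":[0,0,0],"twist":[0,0,0],"claw":0.02},
  {"travel":[0,0,0],"twist":[0,0,0],"claw":0.05},
  {"travel":[0,0,0],"twist":[0,0,0],"claw":0.05},
  {"travel":[0,0,0],"twist":[0,0,0],"claw":0.05},
  {"travel":[0,0,-0.04],"twist":[0,0,0],"claw":0.05},
  {"travel":[0,0,-0.08],"twist":[0,0,0],"claw":0.05},
  {"travel":[0,0,-0.12],"twist":[0,0,0],"claw":0.05},
  {"travel":[0,0,-0.12],"twist":[0,0,0],"claw":0.05},
])

```text
clock: 4.7
position: [0.5435, 0.2386, 0.184]
tool_rot: [3.135, -0.002, 1.821]
force: [0.5, 0.5, -0.2]
grip_width: 0.0499
```

```bash
python3 - <<'E'
from h import *
from workcell import bot
o=bot.observe();ps(o)
print(go(o,[.567,-.0265,.15],63.7))
E
```

```text
4.7 [0.5435 0.2386 0.184 ] [ 1.7960e+02 -1.1000e-01  1.0433e+02] F [ 0.5  0.5 -0.2] w 0.0499 q [-0.67  0.53  0.22  1.75 -0.14  0.87 -0.13]
(array([-262.7,  -43.1,   33.2]), array([ 0.34, -0.25, 40.63]))
```

>>> apply_moves([
  {"travel":[-0.263,-0.043,0.0],"twist":[0,0,40.6],"claw":0.06},
  {"travel":[-0.263,-0.043,0.0],"twist":[0,0,40.6],"claw":0.06},
  {"travel":[-0.263,-0.043,0.02],"twist":[0,0,40.6],"claw":0.06},
  {"travel":[-0.263,-0.043,0.034],"twist":[0,0,40.6],"claw":0.06},
  {"travel":[-0.263,-0.043,0.034],"twist":[0,0,40.6],"claw":0.06},
  {"travel":[-0.263,-0.043,0.034],"twist":[0,0,40.6],"claw":0.06},
  {"travel":[-0.263,-0.043,0.034],"twist":[0,0,40.6],"claw":0.06},
  {"travel":[-0.263,-0.043,0.034],"twist":[0,0,40.6],"claw":0.06},
  {"travel":[-0.263,-0.043,0.034],"twist":[0,0,40.6],"claw":0.06},
])

```text
clock: 5.6
position: [0.565, -0.0264, 0.145]
tool_rot: [-3.141, -0.001, 1.114]
force: [-0.4, 0.4, 0.9]
grip_width: 0.06
```

```bash
python3 - <<'E'
from h import *
from workcell import bot
f=bot.grab_frame("top");g=bot.grab_frame("side");np.save("top1.npy",f,allow_pickle=True);np.save("side1.npy",g,allow_pickle=True)
o=bot.observe();ps(o);print(go(o,[.567,-.0265,.042],63.7))
cv2.imwrite("pics/v2.png",cv2.resize(f["frame"][155:245,190:280],None,fx=6,fy=6,interpolation=cv2.INTER_CUBIC))
cv2.imwrite("pics/v3.png",g["frame"])
E
```

```text
5.7 [ 0.565  -0.0264  0.1451] [ 1.800e+02 -3.000e-02  6.386e+01] F [ 0.   0.7 -0.7] w 0.0599 q [-0.34  0.57  0.39  1.85 -0.3   0.77 -0.24]
(array([  0.7,   1.8, 103.1]), array([ 0.  , -0.03,  0.16]))
```

View pics/v2.png

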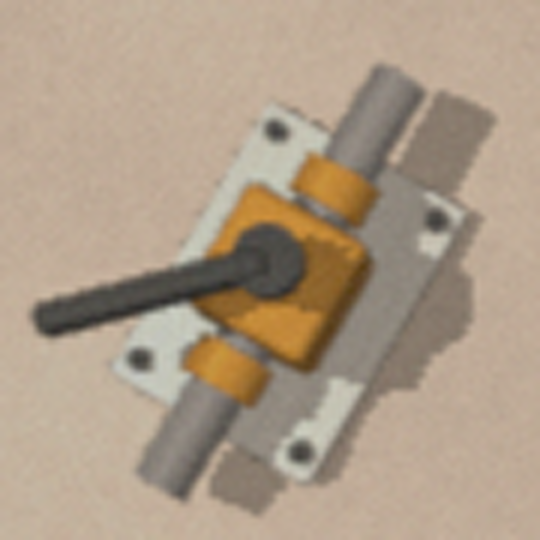

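View pics/v3.png

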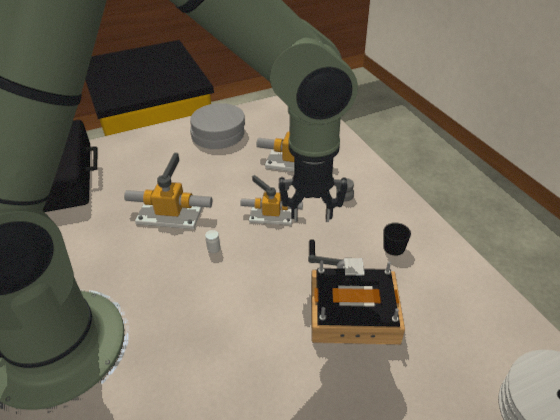

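The handle now lies diagonally, hub (268,260) to tip (45,318) in the crop. I'll measure its angle with a mask, then descend on the grip.

```bash
python3 - <<'E'
from h import *
for n in("top0.npy","top1.npy"):
    f=load(n);im=f["frame"].astype(int)
    m=(im.max(2)<80)
    ys,xs=np.mgrid[0:420,0:560]
    hub=np.array([234.6,198.3]);r=np.hypot(xs-hub[0],ys-hub[1])
    m&=(r>11)&(r<45)&(xs<232)&(ys>175)&(ys<215)
    k,l,st,_=cv2.connectedComponentsWithStats(m.astype(np.uint8)); i=1+np.argmax(st[1:,4]); y,x=np.where(l==i)
    P=np.array([onz(f,a,b,.081)[:2] for a,b in zip(x,y)])
    vx,vy,x0,y0=cv2.fitLine(P.astype(np.float32),cv2.DIST_L2,0,.01,.01).ravel()
    if vy<0:vx,vy=-vx,-vy
    far=((P-[x0,y0])@[vx,vy]).max()*np.array([vx,vy])+[x0,y0]
    print(len(x),np.degrees(np.arctan2(vy,vx)),"tip",far,np.linalg.norm(far-[.556,.1826]),"offset of axis",(.556-x0)*vy-(.1826-y0)*vx)
E
```

```text
139 67.25117 tip [0.58385822 0.25229021] 0.07505202110730878 offset of axis 0.0012575528
105 104.31537 tip [0.5357869  0.25405203] 0.07425605589428605 offset of axis 0.001918314
```

>>> apply_moves([
  {"travel":[0.0007,0.0018,0.02],"twist":[0,0,0],"claw":0.06},
  {"travel":[0.0007,0.0018,0.04],"twist":[0,0,0],"claw":0.06},
  {"travel":[0.0007,0.0018,0.06],"twist":[0,0,0],"claw":0.06},
  {"travel":[0.0007,0.0018,0.08],"twist":[0,0,0],"claw":0.06},
  {"travel":[0.0007,0.0018,0.1],"twist":[0,0,0],"claw":0.06},
  {"travel":[0.0007,0.0018,0.103],"twist":[0,0,0],"claw":0.06},
  {"travel":[0.0007,0.0018,0.103],"twist":[0,0,0],"claw":0.06},
])

```text
clock: 6.4
position: [0.5667, -0.0275, 0.042]
tool_rot: [-3.141, 0.0, 1.113]
force: [-0.6, -0.7, 0.9]
grip_width: 0.0599
```

```bash
python3 - <<'E'
from h import *
from workcell import bot
f=bot.grab_frame("top");g=bot.grab_frame("side")
o=bot.observe();ps(o)
a=cv2.resize(f["frame"][130:250,300:450],None,fx=2.6,fy=2.6);b=cv2.resize(g["frame"][210:330,270:420],None,fx=2.6,fy=2.6)
cv2.imwrite("pics/l1.png",np.hstack([a,b]))
E
```

```text
6.5 [ 0.5674 -0.0277  0.0429] [ 1.7994e+02 -3.0000e-02  6.3770e+01] F [-0.9  0.5 -0.4] w 0.0599 q [-0.27  0.73  0.31  1.89 -0.38  0.58 -0.17]
```

View pics/l1.png

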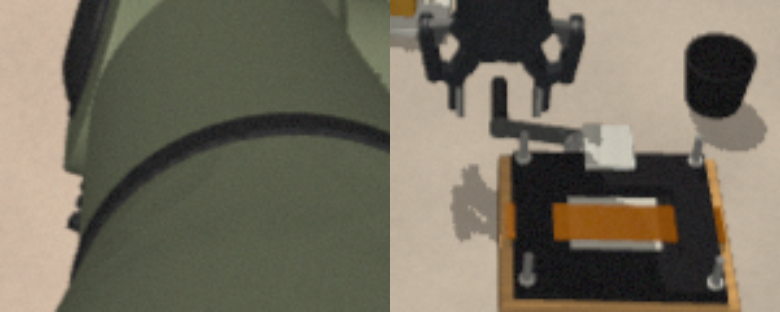

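The valve handle measures 104.3°, which is about 44.9° open. The lever grip at (500,90) is centred between the fingers at (457,95) and (543,100). Closing.

>>> apply_moves([
  {"travel":[0,0,0],"twist":[0,0,0],"claw":0.03},
  {"travel":[0,0,0],"twist":[0,0,0],"claw":0.015},
  {"travel":[0,0,0],"twist":[0,0,0],"claw":0.0},
  {"travel":[0,0,0],"twist":[0,0,0],"claw":0.0},
  {"travel":[0,0,0],"twist":[0,0,0],"claw":0.0},
  {"travel":[0,0,0],"twist":[0,0,0],"claw":0.0},
], force=50)

```text
clock: 7.1
position: [0.5676, -0.0281, 0.0423]
tool_rot: [3.14, -0.0, 1.112]
force: [5.0, -1.1, 3.7]
grip_width: 0.0123
```

```bash
python3 - <<'E'
from h import *
from workcell import bot
from scipy.spatial.transform import Rotation as R
o=bot.observe();ps(o)
R0=R.from_euler('xyz',o["tool_rot"]);p=o["position"]+R0.apply([0,0,-.019]);print("grasp",p)
y=np.radians(-26.3);X=np.array([np.cos(y),np.sin(y),0]);Y=np.array([-X[1],X[0],0])
c=np.array([.589,-.1813,0]);d=p-c;print("carrier frame",d@X,d@Y,d[2])
for th in np.arange(8,81,8):
    a0,a=np.radians(10),np.radians(10+th)
    dl=.09*((-np.cos(a)+np.cos(a0))*X+(np.sin(a)-np.sin(a0))*np.array([0,0,1]))
    print(th,(R0.inv().apply(dl)*1000).round(1))
E
```

```text
7.1 [ 0.5676 -0.0281  0.0423] [ 1.7991e+02 -3.0000e-02  6.3730e+01] F [ 5.  -1.1  3.7] w 0.0123 q [-0.27  0.73  0.31  1.89 -0.38  0.57 -0.17]
grasp [ 0.5675478  -0.02812188  0.06129329]
carrier frame -0.08710041986582932 0.12781724992519247 0.06129328966530372
8 [  0.    3.1 -12.2]
16 [  0.    7.8 -23.8]
24 [  0.   14.1 -34.7]
32 [  0.   21.8 -44.6]
40 [  0.   30.9 -53.3]
48 [  0.   41.  -60.6]
56 [  0.   52.1 -66.5]
64 [ -0.   63.9 -70.8]
72 [ -0.   76.2 -73.4]
80 [ -0.   88.7 -74.2]
```

>>> apply_moves([
  {"travel":[0,0.0013,-0.0062],"twist":[0,0,0],"claw":0.0},
  {"travel":[0,0.0031,-0.0122],"twist":[0,0,0],"claw":0.0},
  {"travel":[0,0.0053,-0.018],"twist":[0,0,0],"claw":0.0},
  {"travel":[0,0.0078,-0.0238],"twist":[0,0,0],"claw":0.0},
  {"travel":[0,0.0108,-0.0294],"twist":[0,0,0],"claw":0.0},
  {"travel":[0,0.0141,-0.0347],"twist":[0,0,0],"claw":0.0},
  {"travel":[0,0.0178,-0.0398],"twist":[0,0,0],"claw":0.0},
  {"travel":[0,0.0218,-0.0446],"twist":[0,0,0],"claw":0.0},
  {"travel":[0,0.0262,-0.0491],"twist":[0,0,0],"claw":0.0},
  {"travel":[0,0.0309,-0.0533],"twist":[0,0,0],"claw":0.0},
])

```text
clock: 8.1
position: [0.5908, -0.0395, 0.095]
tool_rot: [-3.132, 0.001, 1.114]
force: [-27.6, 15.3, 20.4]
grip_width: 0.0122
```

```bash
cat >> h.py <<'E'
def lev(o):
    from scipy.spatial.transform import Rotation as R
    R0=R.from_euler('xyz',o["tool_rot"]);p=o["position"]+R0.apply([0,0,-.019])
    y=np.radians(-26.3);X=np.array([np.cos(y),np.sin(y),0]);Y=np.array([-X[1],X[0],0])
    piv=np.array([.5675478,-.02812188,.0606])+.0886*X;piv[2]=.045
    d=p-piv;print("x,y,z mm",(np.array([d@X,d@Y,d[2]])*1000).round(1),"angle",np.degrees(np.arctan2(d[2],-(d@X)))-10,"r",np.hypot(d@X,d[2])*1000)
    f=o["force"];print("Fx,Fy,Fz carrier",f@X,f@Y,f[2])
E
python3 - <<'E'
from h import *
from workcell import bot
o=bot.observe();ps(o);lev(o)
E
```

```text
8.1 [ 0.5908 -0.0395  0.095 ] [-1.7946e+02  4.0000e-02  6.3810e+01] F [-27.6  15.3  20.4] w 0.0122 q [-0.27  0.68  0.35  1.8  -0.34  0.73 -0.19]
x,y,z mm [-62.5   0.2  69. ] angle 37.807339094111775 r 93.12915519023677
Fx,Fy,Fz carrier -31.551241203631964 1.517068595772864 20.363741510193307
```

>>> apply_moves([
  {"travel":[0,0,0],"twist":[0,0,0],"claw":0.0},
  {"travel":[0,0,0],"twist":[0,0,0],"claw":0.0},
])

```text
clock: 8.3
position: [0.5909, -0.0395, 0.0952]
tool_rot: [-3.133, 0.0, 1.114]
force: [-25.0, 13.0, 18.9]
grip_width: 0.0124
```

```bash
python3 - <<'E'
from h import *
from workcell import bot
g=bot.grab_frame("side");cv2.imwrite("pics/l2.png",cv2.resize(g["frame"][180:330,270:420],None,fx=4,fy=4))
o=bot.observe();ps(o);lev(o)
E
```

```text
8.35 [ 0.591  -0.0395  0.0952] [-1.7951e+02  2.0000e-02  6.3810e+01] F [-24.2  13.   19.8] w 0.0121 q [-0.27  0.68  0.35  1.8  -0.34  0.73 -0.19]
x,y,z mm [-62.4   0.2  69.2] angle 37.95492465862725 r 93.19265390919013
Fx,Fy,Fz carrier -27.427118901945242 0.9613260119629936 19.77588324365115
```

View pics/l2.png

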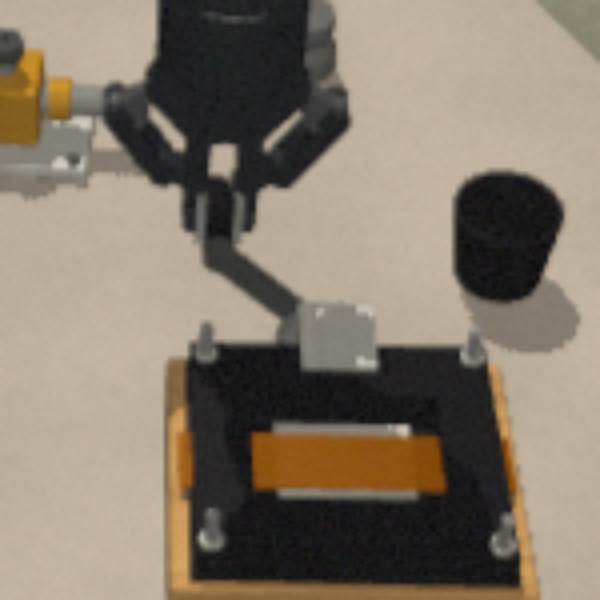

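The lever is up about 38° and the pads hold the grip. The x push of about 27 N comes from the grip turning against friction in the pads. I'll ease the grip force and carry on along the arc.

>>> apply_moves([
  {"travel":[0,0,0],"twist":[0,0,0],"claw":0.0},
  {"travel":[0,0,0],"twist":[0,0,0],"claw":0.0},
  {"travel":[0,0.0049,-0.0039],"twist":[0,0,0],"claw":0.0},
  {"travel":[0,0.0101,-0.0073],"twist":[0,0,0],"claw":0.0},
  {"travel":[0,0.0155,-0.0104],"twist":[0,0,0],"claw":0.0},
  {"travel":[0,0.0212,-0.0132],"twist":[0,0,0],"claw":0.0},
  {"travel":[0,0.027,-0.0156],"twist":[0,0,0],"claw":0.0},
  {"travel":[0,0.033,-0.0175],"twist":[0,0,0],"claw":0.0},
], force=25)

```text
clock: 9.15
position: [0.6235, -0.0554, 0.1152]
tool_rot: [-3.14, -0.001, 1.113]
force: [-19.3, 8.1, 41.7]
grip_width: 0.012
```

```bash
python3 - <<'E'
from h import *
from workcell import bot
o=bot.observe();ps(o);lev(o)
E
```

```text
9.15 [ 0.6235 -0.0554  0.1152] [-1.7988e+02 -8.0000e-02  6.3770e+01] F [-19.3   8.1  41.7] w 0.012 q [-0.25  0.7   0.37  1.71 -0.33  0.8  -0.18]
x,y,z mm [-26.3   0.3  89.2] angle 63.55828990925205 r 92.95664643215589
Fx,Fy,Fz carrier -20.889530712642113 -1.3086841343890863 41.69086511406226
```

>>> apply_moves([
  {"travel":[0,0.003,-0.003],"twist":[0,0,0],"claw":0.0},
  {"travel":[0,0.008,-0.0042],"twist":[0,0,0],"claw":0.0},
  {"travel":[0,0.013,-0.0051],"twist":[0,0,0],"claw":0.0},
  {"travel":[0,0.018,-0.0056],"twist":[0,0,0],"claw":0.0},
  {"travel":[0,0.0225,-0.0058],"twist":[0,0,0],"claw":0.0},
  {"travel":[0,0.0247,-0.0058],"twist":[0,0,0],"claw":0.0},
  {"travel":[0,0.0247,-0.0058],"twist":[0,0,0],"claw":0.0},
  {"travel":[0,0.0247,-0.0058],"twist":[0,0,0],"claw":0.0},
])

```text
clock: 9.95
position: [0.6458, -0.0665, 0.1193]
tool_rot: [-3.14, -0.001, 1.113]
force: [-6.7, 5.4, 11.6]
grip_width: 0.0121
```

```bash
python3 - <<'E'
from h import *
from workcell import bot
g=bot.grab_frame("side");cv2.imwrite("pics/l3.png",cv2.resize(g["frame"][170:320,280:430],None,fx=4,fy=4,interpolation=cv2.INTER_CUBIC));np.save("side3.npy",g,allow_pickle=True)
f=bot.grab_frame("top");cv2.imwrite("pics/t3.png",f["frame"]);np.save("top3.npy",f,allow_pickle=True)
o=bot.observe();ps(o);lev(o)
E
```

```text
10.05 [ 0.6457 -0.0665  0.1193] [-1.799e+02 -3.000e-02  6.376e+01] F [-6.6  6.  11.6] w 0.0121 q [-0.22  0.72  0.37  1.64 -0.33  0.85 -0.18]
x,y,z mm [-1.5  0.2 93.3] angle 79.10300894952519 r 93.33737896217625
Fx,Fy,Fz carrier -8.537620240714439 2.4731288116544734 11.583332880690195
```

View pics/l3.png

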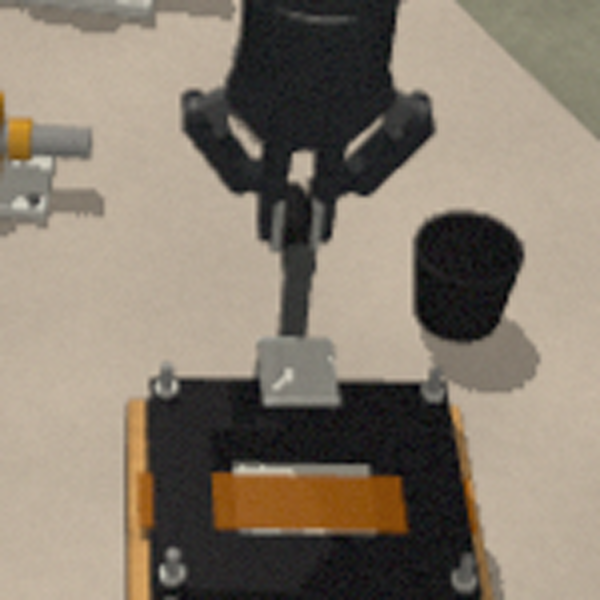

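View pics/t3.png

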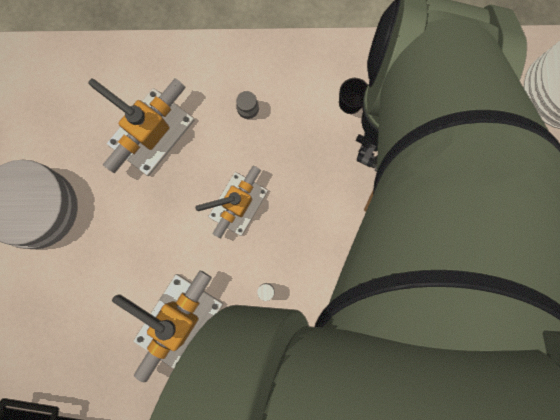

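```bash
python3 - <<'E'
from h import *
g=load("side3.npy");im=g["frame"]
y=np.radians(-26.3);X=np.array([np.cos(y),np.sin(y),0]);Y=np.array([-X[1],X[0],0]);c=np.array([.589,-.1813,0])
def onY(u,v,yy):
    o,d=ray(g,u,v);s=(yy-(o-c)@Y)/(d@Y);p=o+s*d;return (p-c)@X*1000,p[2]*1000
gr=im.max(2).astype(float)
L=[]
for v in range(233,252):
    row=gr[v,340:368]; bg=np.median(gr[v,364:372]); w=np.clip(bg-20-row,0,60);w[:4]*=1
    idx=np.where(row<bg*0.62)[0]
    if len(idx)<5: continue
    # subpixel edges
    th=bg*0.62
    a,b=idx[0],idx[-1]
    ea=340+a-(th-row[a])/(row[a-1]-row[a]) if a>0 else 340; eb=340+b+(th-row[b])/(row[b+1]-row[b])
    # right edge silhouettes are front-face (y=96) or back; just use mid on y=100
    xl,z=onY(ea,v,.100);xr,_=onY(eb,v,.100);L.append((z,xl,xr));print(v,round(ea,1),round(eb,1),round(xl,1),round(xr,1),round(z,1))
L=np.array(L);np.savetxt("L.txt",L)
E
```

```text
233 349.7 358.5 -9.9 8.4 134.8
234 349.8 358.4 -9.4 8.5 131.9
235 349.9 358.5 -9.1 9.0 128.9
236 349.9 358.6 -8.7 9.3 125.9
237 350.2 358.4 -7.9 9.4 123.0
238 350.5 357.9 -7.1 8.5 120.0
239 350.5 357.5 -6.7 7.9 117.0
240 350.4 357.4 -6.9 8.0 114.0
241 350.2 357.4 -6.9 8.2 110.9
242 350.1 357.2 -7.1 8.2 107.9
243 349.9 356.8 -7.1 7.5 104.8
244 349.9 356.7 -6.9 7.6 101.7
245 349.8 356.8 -6.8 7.9 98.7
246 349.8 356.7 -6.7 8.1 95.6
247 349.8 356.6 -6.4 8.1 92.5
248 349.7 356.6 -6.5 8.3 89.4
249 349.6 356.4 -6.5 8.3 86.2
250 349.6 356.4 -6.2 8.5 83.1
251 349.6 356.4 -5.9 8.7 79.9
```

Both checks say the lever is about 1° short: the image arm line leans ~1.2° to −x, and the TCP is 1.5 mm short. Nudging.

>>> apply_moves([
  {"travel":[0,0.0018,-0.0005],"twist":[0,0,0],"claw":0.0},
  {"travel":[0,0.0018,-0.0005],"twist":[0,0,0],"claw":0.0},
  {"travel":[0,0.0018,-0.0005],"twist":[0,0,0],"claw":0.0},
  {"travel":[0,0.0018,-0.0005],"twist":[0,0,0],"claw":0.0},
  {"travel":[0,0.0018,-0.0005],"twist":[0,0,0],"claw":0.0},
], force=40)

```text
clock: 10.55
position: [0.6469, -0.0671, 0.1194]
tool_rot: [-3.139, -0.0, 1.113]
force: [-7.9, 5.7, 6.8]
grip_width: 0.012
```

```bash
python3 - <<'E'
from h import *
from workcell import bot
g=bot.grab_frame("side");cv2.imwrite("pics/l4.png",g["frame"])
o=bot.observe();ps(o);lev(o)
y=np.radians(-26.3);X=np.array([np.cos(y),np.sin(y),0]);Y=np.array([-X[1],X[0],0]);c=np.array([.589,-.1813,0])
def onY(u,v,yy):
    a,d=ray(g,u,v);s=(yy-(a-c)@Y)/(d@Y);p=a+s*d;return (p-c)@X*1000,p[2]*1000
gr=g["frame"].max(2).astype(float);L=[]
for v in range(239,252):
    row=gr[v,340:368];th=.62*np.median(gr[v,364:372]);i=np.where(row<th)[0];a,b=i[0],i[-1]
    ea=340+a-(th-row[a])/(row[a-1]-row[a]);eb=340+b+(th-row[b])/(row[b+1]-row[b])
    l,z=onY(ea,v,.1);r,_=onY(eb,v,.1);L.append((z,(l+r)/2))
L=np.array(L);k=np.polyfit(L[:,0],L[:,1],1);print("tilt deg to +x",np.degrees(np.arctan(k[0])),"x at 45,135",np.polyval(k,[45,135]))
# frame lift: ear/frame near edge compare
cv2.imwrite("pics/l5.png",np.hstack([cv2.resize(q["frame"][230:350,295:415],None,fx=3.2,fy=3.2) for q in (load("side0.npy"),g)]))
E
```

```text
10.6 [ 0.6469 -0.0671  0.1194] [-1.7984e+02 -1.0000e-02  6.3760e+01] F [-7.5  6.2  7.3] w 0.0121 q [-0.22  0.72  0.37  1.63 -0.33  0.85 -0.18]
x,y,z mm [-0.2  0.2 93.4] angle 79.90313749998593 r 93.40526124209292
Fx,Fy,Fz carrier -9.498842545236075 2.2571471808134507 7.284386580944663
tilt deg to +x -0.41631020786026945 x at 45,135 [1.85061043 1.19666038]
```

View pics/l5.png

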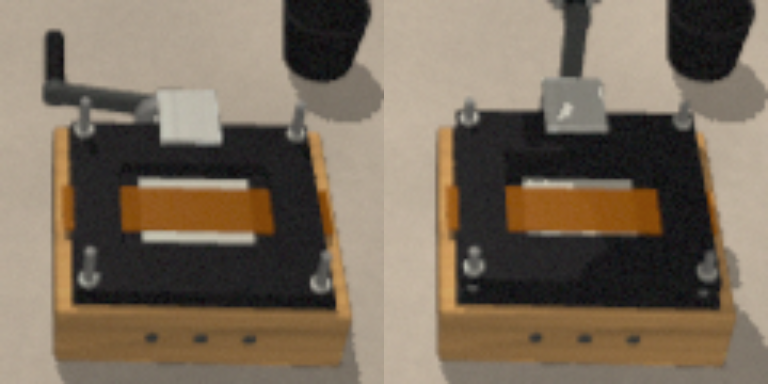

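The picture shows the frame raised: the ear is about 10 px higher in the crop and less of each post sticks out. The lever is upright and the hood is unmoved. I'll check stability and hand in.

>>> apply_moves([
  {"travel":[0,0.0003,0],"twist":[0,0,0],"claw":0.0},
  {"travel":[0,0.0003,0],"twist":[0,0,0],"claw":0.0},
  {"travel":[0,0.0003,0],"twist":[0,0,0],"claw":0.0},
  {"travel":[0,0.0003,0],"twist":[0,0,0],"claw":0.0},
  {"travel":[0,0.0003,0],"twist":[0,0,0],"claw":0.0},
])

```text
clock: 11.1
position: [0.647, -0.0672, 0.1194]
tool_rot: [-3.138, -0.0, 1.113]
force: [-8.5, 6.3, 7.5]
grip_width: 0.012
```

```bash
python3 - <<'E'
from h import *
from workcell import bot
o=bot.observe();ps(o);lev(o)
print(bot.job_done())
E
```

```text
11.1 [ 0.647  -0.0672  0.1194] [-1.7982e+02 -1.0000e-02  6.3760e+01] F [-8.5  6.3  7.5] w 0.012 q [-0.22  0.72  0.37  1.63 -0.33  0.85 -0.18]
x,y,z mm [ 0.   0.2 93.4] angle 80.00029202008305 r 93.39655009890566
Fx,Fy,Fz carrier -10.399534263992232 1.8571015049071309 7.502057725530232
the job is handed in; nothing more can be done
None
```

I set the bleed valve half open and let go of it. I then swung the cam lever up to upright and handed the job in at 11.1 s, still gripping it with 40 N.

- **Valve:** I used the smallest of the three look-alikes. After release the camera showed its handle about 45° open (44.9° from the mask measurement). A later top view showed it unmoved by eye.
- **Lever:** the arm position puts the lever at 80.0°, against about 80.2° for upright. The last picture, taken before a final 0.3 mm nudge, showed it leaning 0.4° short of upright. The pressure frame is visibly raised; I did not measure its lift.
- **Bystanders:** the hood, loupe and film can looked unmoved in the last views.

**Disagreement:** the grip followed a circle of about 93 mm radius in tool coordinates, not the 90 mm given. It probably sits about 3 mm lower in the pads than assumed. While I followed the 90 mm arc, the wrist force reached about 47 N, mostly along the lever. It fell to about 13 N once I corrected the height.

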